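# Change the label roll in the tube labeller and push its drawer home

### The arm

A 6-joint arm with a two-finger parallel gripper is mounted at the origin on a cart in front of the work surface, level with it; the furniture and walls round the work are solid. World frame = base frame: x ahead of the robot, y to its left, z up, the work surface at z = 0. Lengths are in m, angles in rad, forces in N, time in s.
With the tool pointing down it reaches from about 0.35 to 0.8 m from the base axis. Payload 7.3 kg.
Tool frame: the origin (TCP) lies between the finger pads; the fingertips stand 25 mm ahead of it and the grasp point (between the pads) lies 6 mm ahead of it; z points along the fingers, y is the direction in which the jaws open and shut (so a half turn about z gives the same grasp; the last joint's range is limited). The gripper opens to 85 mm and grips with 20 to 120 N. Pads are 22 mm wide; open, the fingers measure 114 mm over their backs; the gripper's body (76 mm by 85 mm) begins 54 mm behind the grasp point. The pads swing forward as they close: fully open they stand 13 mm farther back than shut.
Start: joints at [1.113, 0.342, 1.524, -0, 1.275, -0.146], TCP at [0.161, 0.5, 0.256] pointing down, gripper open.
Joint ranges: [-2.53, 2.53], [-0.77, 2.02], [0.04, 2.7], [-1, 4.14], [0.28, 2.66], [-3.11, 3.11]. Speed limits (rad/s): [2.57, 2.57, 3.14, 3.14, 3.14, 3.14].

### API

Orientations are given as [roll, pitch, yaw] about the fixed x, y, z axes, in that order (R = Rz(yaw) Ry(pitch) Rx(roll)).
In Python, from bench import state, optics, manip gives the robot as it stands. The module is installed in compiled form; this text tells all that it offers.
- The arm moves only by the tool play_rows, never from a script. Its argument "steps" is a list of rows, each an object with "delta_pos": the shift along the tool's x, y, z in cm, a list of three; "angular": the turn, a rotation vector about the tool's x, y, z in degrees, a list of three. In form: [{"delta_pos": [tx, ty, tz], "angular": [wx, wy, wz]}, ...]. A call has 1 to 12 rows; each row is the pose to reach, as a shift and turn from the pose commanded when the call began, along the tool's axes at that moment; what a row does not reach only later rows make up. A row lasts 1/12 s, in which the tool goes at most 41.7 mm and 7.16 degrees, less where a joint would pass 70% of its speed; a pose out of reach is approached as far as the arm can. A call with a gripper value outside its range is refused whole. "gripper" is the gripper command: -1 is fully open, 1 is shut, values between are in proportion, set as the call begins (left out, the last holds). The fingers move at their own pace and stop on an object; "newtons" is the grip in N (left out, the last holds). Time passes only in rows, so rows that repeat a pose let the fingers close. It gives the time, the measured TCP pose, the force and the opening at its end, in the units of the state.
- state(): the state, without advancing time (a new reading comes with each control period).
- optics.get_image(name): name is "scene" or "side" or "wrist"; returns the picture (400x640x3 uint8, red, green, blue); there is no depth.
- optics.camera_model(name): a dict with "fx", "fy", "cx", "cy" (pixels), "camera_from_world" (4x4, takes a point from world to camera coordinates); the wrist camera has in their place "mount" (4x4, takes a point from camera to tool coordinates, whose origin is the TCP and whose axes are the flange's). Camera axes: x right, y down, z forward; pixel columns grow to the right and rows downward; lengths in m; the calibration is good to about 2 mm. A picture is of the moment at which its call begins: read the wrist's pose just before it. camera_model takes no time and is no camera call.
- manip.close_job(): hands the job in, once; it reports no verdict.
The state is a dict: "time": time; "joint_pos": joint angles; "joint_velocities": joint speeds; "joint_efforts": joint torques, N m; "ee_pos": TCP position; "tool_rot": TCP orientation; "force": force on the tool from outside, world axes, zero at the start; "ft_torque": the same for the moment, N m; "gripper_width": finger opening in m.
Only numpy, scipy, OpenCV 4.12 (cv2) and the standard library are available. Lean on these libraries where they do the work, as an engineer would, in place of code of your own. Each camera call takes 0.05 s, during which the arm holds its last target. There are 200 camera calls.

### The job

The tube labeller has run out of labels: take the empty cardboard core off the spindle in its open drawer and drop it in the desk bin, then set the fresh label roll upright on the spindle, right down on the platter. Finally push the drawer home until it clicks in and stays fully shut. Leave the stapler, the parcel tape and the jar where they are.

Things in the scene. Friction and masses are not known exactly. Their poses are not given: they have to be found in the camera images.
- labeller: white tube labeller fixed on the desk, 108 mm high (112 at the display). Origin on the desk under its front face, on the drawer's centre line; +x into the machine, +y its left, z up. Housing: x 0 to 198, y -143 to +78 mm; drawer opening y -64 to +64, lintel 90 mm above the desk. Right of the drawer (y -132 to -76) a tube applicator, 98 mm high, stands out 34 mm from the front
- drawer (a joint): opening of the labeller's drawer in m: 0 = fully home against its stop, 0.15 = all the way out. It slides along the labeller's -x. A sprung roller detent resists from 15 to 6 mm before home (up to about 12 N) and draws it shut over the last 4 mm; let go before that, it stays open
- front_mid (a point): point on the outer face of the drawer's front panel, on its centre line, 67 mm above the desk; axes as the labeller's, so pushing is along +x. Panel 126 wide, 14 to 90 mm above the desk, 11 mm thick; a 60 mm wide pull lip stands out 9 mm at its foot (17 to 23 mm above the desk). Home, the face is 11 mm in front of the housing
- spindle_foot (a point): where the spindle's axis meets the platter's top, 24 mm above the desk; axes as the labeller's. Steel spindle 22 mm thick, 40 high, its top 8 mm tapered. Back of the front panel 60 mm ahead (-x), drawer sides (tops 38 mm above the desk) 57 mm to either side; two 8 mm guide pins, 60 mm above the desk, 75 mm behind (+x) and 35 to either side
- spent_core: empty brown cardboard core, a tube 35 mm outside, 27 mm inside, 60 mm high, upright over the spindle at the start. Origin at the centre of its lower end, z along its axis.
- core_mid (a point): centre of the empty core, half way along its axis.
- label_roll: fresh roll of white labels standing on end on the desk: 62 mm across, 60 mm high, 27 mm hole right through. Origin at the centre of its lower end, z along its axis. About 0.16 kg.
- desk_bin: small round black desk bin, open at the top, 144 mm across its rim, 112 mm across its foot, 110 mm high, wall 3 mm. Origin on the desk at its centre. Does not move.
- stapler: blue and black stapler lying near the front edge of the desk, 36 x 140 x 43 mm; to be left alone. Origin at the centre of its underside.
- tape_roll: roll of brown parcel tape lying flat, 96 mm across, 48 mm high (wider and lower than the label roll); to be left alone. Origin at the centre of its underside.
- clear_jar: clear plastic jar with a grey lid, 58 mm across, 98 mm high; to be left alone. Origin at the centre of its underside.
Not all that is in view belongs to the job. Of the things that look like the label_roll, take the one that is farthest from the robot's base at the start.

How it is judged:
By the outcome, as a careful person would: the job done as asked, in the order asked, and still so for the second after the job is handed in, with the robot touching nothing.
It also fails if it takes over 66 s, if anything falls off the work surface, if the arm or the gripper's body presses on something with over 40 N, if the wrist force passes 120 N, or if a joint passes its speed limit or range.

## Working session

There is one attempt and no reset: what is moved stays moved. The work goes in short steps, Python scripts to look and compute and a tool call to move; the robot and the scene stay as the last step left them, time stands still between calls to the robot, and variables do not carry over. Pictures are saved under pics/ and viewed, about 8 in all and at most 12, crops included, and the job is handed in when it is done.

Besides the shell and the picture viewer there is one more tool, called after ">>>" as a command line: name --argument value ..., lists and objects as JSON in quotes. play_rows: Moves the arm, as the interface text tells. Its arguments: {"type":"object","properties":{"steps":{"type":"array"},"gripper":{"type":"number"},"newtons":{"type":"number"}},"required":["steps"]}

```bash
mkdir -p pics
python3 - <<'E'
from bench import state, optics
import cv2,numpy as np
s=state();print(s)
for n in("scene","side","wrist"):
    im=optics.get_image(n);cv2.imwrite(f"pics/{n}0.png",im[:,:,::-1])
    print(n,optics.camera_model(n))
E
```

```text
{'time': 0.0, 'joint_pos': array([ 1.11301312e+00,  3.42738087e-01,  1.52502656e+00,  3.35757251e-07,
        1.27542624e+00, -1.46002414e-01]), 'joint_velocities': array([-0.00165856,  0.00098709,  0.00183356,  0.00128966,  0.00059714,
       -0.00014689]), 'joint_efforts': array([ 1.71970492e-03, -4.33695495e+01, -2.46006203e+01, -1.00471175e-05,
        8.01317976e-03,  2.89544585e-05]), 'ee_pos': array([0.1608588 , 0.4993566 , 0.25561464]), 'tool_rot': array([-3.14001147e+00, -2.32835170e-04,  2.82981158e+00]), 'force': array([-0.19268943, -0.17281591, -0.40598452]), 'ft_torque': array([0.03036966, 0.02856995, 0.0484372 ]), 'gripper_width': 0.08546289918289114}
scene {'fx': 372.61520532155083, 'fy': 372.61520532155083, 'cx': 320.5083978943624, 'cy': 198.47392955741643, 'camera_from_world': array([[ 0.88309871, -0.46913088,  0.00727202, -0.4306472 ],
       [-0.29179016, -0.56127532, -0.77448597,  0.24149022],
       [ 0.36741689,  0.68182566, -0.63254929,  0.9347491 ],
       [ 0.        ,  0.        ,  0.        ,  1.        ]])}
side {'fx': 418.512685936906, 'fy': 418.512685936906, 'cx': 313.2977652274407, 'cy': 202.3386206992176, 'camera_from_world': array([[ 0.79994962, -0.59985582, -0.01592501, -0.39340793],
       [-0.389983  , -0.4995333 , -0.77355009,  0.28202497],
       [ 0.45606345,  0.62501158, -0.63353505,  1.01409579],
       [ 0.        ,  0.        ,  0.        ,  1.        ]])}
wrist {'fx': 340.38034231435245, 'fy': 340.38034231435245, 'cx': 321.2510660220578, 'cy': 196.09944716929937, 'mount': array([[-4.80113786e-04, -9.47915618e-01, -3.18521193e-01,
         8.24649828e-02],
       [ 9.99999576e-01, -2.04617749e-04, -8.98380478e-04,
        -7.33458130e-04],
       [ 7.86413796e-04, -3.18521489e-01,  9.47915314e-01,
        -1.17606236e-01],
       [ 0.00000000e+00,  0.00000000e+00,  0.00000000e+00,
         1.00000000e+00]])}
```

View pics/scene0.png

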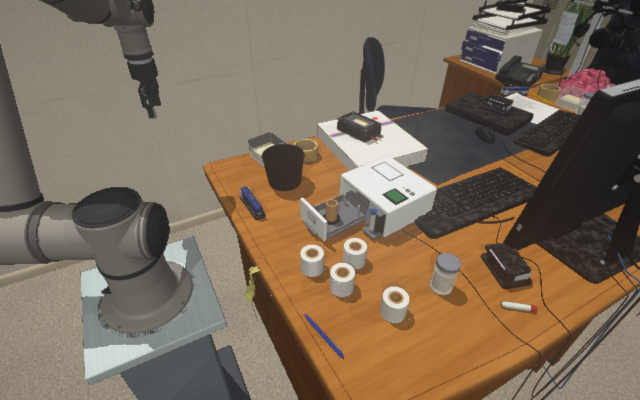

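View pics/side0.png

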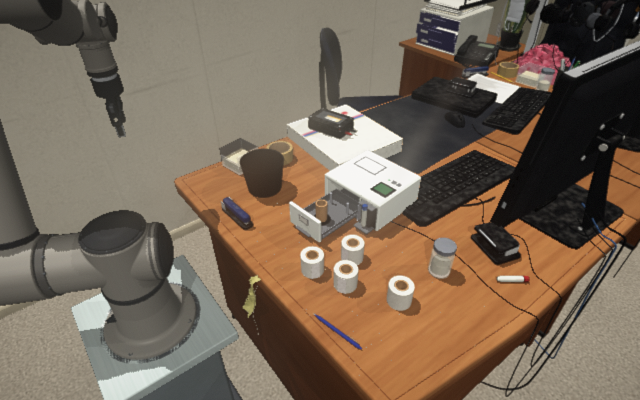

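The scene shows the labeller near (390,190) with its drawer open and the core at about (332,208). The bin is at (284,166), with four white rolls at (312,260), (355,252), (342,278) and (395,304). I'll zoom in to pick exact pixels.

Run:
```python
import cv2
a=cv2.imread('pics/scene0.png');b=cv2.imread('pics/side0.png')
cv2.imwrite('pics/sz.png',cv2.resize(a[135:330,245:465],None,fx=3.6,fy=3,interpolation=cv2.INTER_CUBIC)[:, :800] if 0 else cv2.resize(a[135:330,245:465],None,fx=3,fy=3,interpolation=cv2.INTER_CUBIC))
cv2.imwrite('pics/dz.png',cv2.resize(b[130:320,230:430],None,fx=3,fy=3,interpolation=cv2.INTER_CUBIC))
```

```text
(no output)
```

View pics/sz.png

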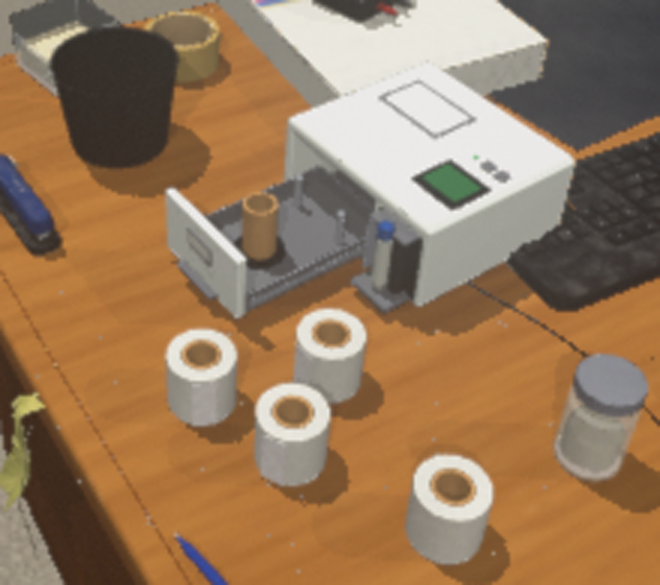

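View pics/dz.png

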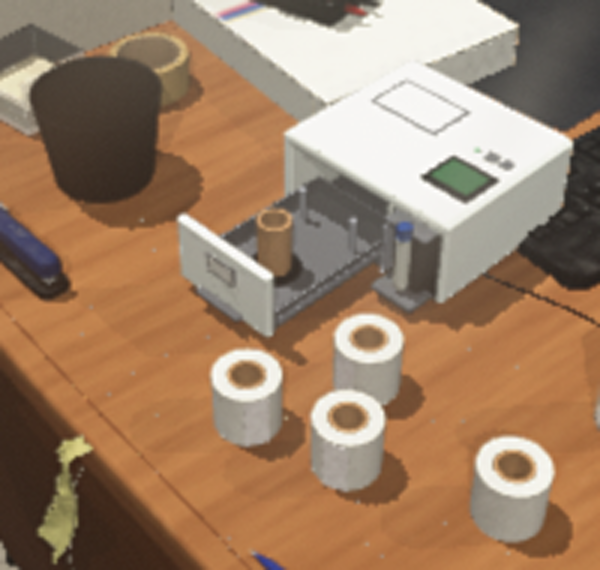

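```bash
cat > h.py <<'E'
import numpy as np
from bench import state, optics
from scipy.spatial.transform import Rotation as R
def T(n):
    m=optics.camera_model(n)
    if 'mount' in m:
        s=state();E=np.eye(4);E[:3,:3]=R.from_euler('xyz',s['tool_rot']).as_matrix();E[:3,3]=s['ee_pos'];return m,np.linalg.inv(E@m['mount'])
    return m,m['camera_from_world']
def ray(n,u,v,z,mt=None):
    m,C=mt or T(n);d=C[:3,:3].T@[(u-m['cx'])/m['fx'],(v-m['cy'])/m['fy'],1];o=-C[:3,:3].T@C[:3,3]
    return o+d*(z-o[2])/d[2]
def proj(n,p,mt=None):
    m,C=mt or T(n);p=np.atleast_2d(p);c=p@C[:3,:3].T+C[:3,3]
    return np.c_[c[:,0]/c[:,2]*m['fx']+m['cx'],c[:,1]/c[:,2]*m['fy']+m['cy']]
E
python3 - <<'E'
from h import *
S=dict(A=(201,354,.06),B=(331,334,.06),C=(293,412,.06),D=(453,486,.06),core=(260,204,.084),bin=(115,56,.11),pl=(170,190,.09),pr=(243,262,.09),fl=(290,125,.108),br=(574,162,.108),bl=(432,62,.108),jar=(610,384,.098))
D=dict(A=(247,369,.06),B=(369,337,.06),C=(348,414,.06),D=(514,466,.06),core=(275,217,.084),bin=(97,88,.11),pl=(181,218,.09),pr=(272,278,.09),fl=(287,135,.108),fr=(442,205,.108),br=(572,142,.108),bl=(415,62,.108))
P={}
for n,X,o in(("scene",S,(245,135)),("side",D,(230,130))):
    for k,(u,v,z) in X.items():
        p=ray(n,(u+.5)/3-.5+o[0],(v+.5)/3-.5+o[1],z);P.setdefault(k,[]).append(p[:2])
for k,v in P.items():print(k,np.round(v,4).tolist(),np.hypot(*np.mean(v,0)).round(3))
E
```

```text
A [[0.4016, -0.1121], [0.4069, -0.1092]] 0.419
B [[0.5141, -0.1442], [0.5166, -0.1444]] 0.535
C [[0.4396, -0.2042], [0.4428, -0.2025]] 0.486
D [[0.5122, -0.3244], [0.5121, -0.3259]] 0.607
core [[0.5314, 0.0163], [0.5361, 0.0179]] 0.534
bin [[0.498, 0.2882], [0.4999, 0.2837]] 0.575
pl [[0.46, 0.0694], [0.4594, 0.0666]] 0.465
pr [[0.4739, -0.0545], [0.476, -0.0554]] 0.478
fl [[0.6061, 0.0878], [0.6087, 0.0916]] 0.614
br [[0.8237, -0.0952], [0.8267, -0.0949]] 0.831
bl [[0.8071, 0.1181], [0.8048, 0.1131]] 0.814
jar [[0.6617, -0.3237]] 0.737
fr [[0.6538, -0.0884]] 0.66
```

```bash
cat >> h.py <<'E'
def go(x,y,z,yaw):
    s=state();Rm=R.from_euler('xyz',s['tool_rot'])
    d=Rm.inv().apply(np.array([x,y,z])-s['ee_pos'])*100
    w=(Rm.inv()*R.from_euler('xyz',[np.pi,0,yaw])).as_rotvec(degrees=True)
    print('delta',d.round(2),'ang',w.round(2),'t',round(s['time'],2))
E
python3 -c "
from h import *
go(.536,.017,.256,np.pi+.12)"
```

```text
delta [-5.050e+01 -3.441e+01  1.000e-02] ang [ -0.06  -0.03 -24.74] t 0.15
```

>>> play_rows --steps '[{"delta_pos": [-2, -1.4, 0], "angular": [0, 0, -2]}, {"delta_pos": [-5, -3.4, 0], "angular": [0, 0, -6]}, {"delta_pos": [-8.4, -5.7, 0], "angular": [0, 0, -11]}, {"delta_pos": [-11.8, -8, 0], "angular": [0, 0, -16]}, {"delta_pos": [-15.2, -10.3, 0], "angular": [0, 0, -21]}, {"delta_pos": [-18.6, -12.6, 0], "angular": [0, 0, -24.7]}, {"delta_pos": [-22, -15, 0], "angular": [0, 0, -24.7]}, {"delta_pos": [-25.4, -17.3, 0], "angular": [0, 0, -24.7]}, {"delta_pos": [-28.8, -19.6, 0], "angular": [0, 0, -24.7]}, {"delta_pos": [-32.2, -22, 0], "angular": [0, 0, -24.7]}, {"delta_pos": [-35.6, -24.3, 0], "angular": [0, 0, -24.7]}, {"delta_pos": [-38.5, -26.2, 0], "angular": [0, 0, -24.7]}]' --gripper -0.35 --newtons 40

```text
time: 1.15
ee_pos: [0.4482, 0.1298, 0.2563]
tool_rot: [-3.141, 0.0, -3.023]
force: [0.8, 0.6, 0.3]
gripper_width: 0.0576
```

```bash
python3 -c "
from h import *
go(.536,.017,.256,np.pi+.12)"
```

```text
delta [ -7.39 -12.24   0.03] ang [-0.01  0.01 -0.1 ] t 1.15
```

>>> play_rows --steps '[{"delta_pos": [-2, -3.3, 0], "angular": [0, 0, 0]}, {"delta_pos": [-4, -6.6, 0], "angular": [0, 0, 0]}, {"delta_pos": [-5.7, -9.5, 0], "angular": [0, 0, 0]}, {"delta_pos": [-6.8, -11.3, 0], "angular": [0, 0, 0]}, {"delta_pos": [-7.3, -12.2, 0], "angular": [0, 0, 0]}, {"delta_pos": [-7.3, -12.2, 0], "angular": [0, 0, 0]}, {"delta_pos": [-7.3, -12.2, 0], "angular": [0, 0, 0]}]'

```text
time: 1.73
ee_pos: [0.5335, 0.0203, 0.2559]
tool_rot: [3.141, -0.001, -3.023]
force: [0.4, -0.4, 0.6]
gripper_width: 0.0576
```

Run:
```python
from h import *
import cv2
mt=T('wrist');print(state()['ee_pos'],state()['tool_rot'],state()['joint_pos'])
im=optics.get_image('wrist');cv2.imwrite('pics/w1.png',im[:,:,::-1])
np.save('w1.npy',mt[1])
```

```text
[0.53350211 0.02026335 0.25591069] [ 3.14074767e+00 -1.19654506e-03 -3.02272894e+00] [-1.05935080e-01  3.59290774e-01  1.49939822e+00  5.80677817e-04
  1.28425850e+00 -1.79575911e+00]
```

View pics/w1.png

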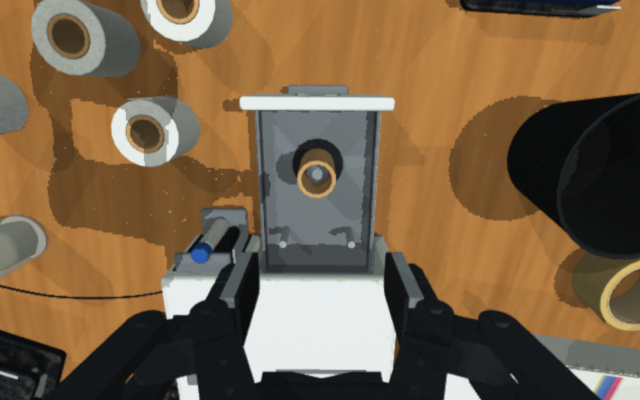

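The wrist view shows the core's top rim at (317,179) and the spindle top at (317,173). The guide pins are at (283,244) and (351,244), and the panel's outer top edge runs from (242,97) to (393,97).

Run:
```python
from h import *
mt=(optics.camera_model('wrist'),np.load('w1.npy'))
for n,u,v,z in(('core',317,179,.084),('spin',317,173,.064),('pinR',283,244,.06),('pinL',351,244,.06),('panR',242,97,.09),('panL',393,97,.09),('binrim L',557,195,.11),('hous',266,274,.09)):
    print(n,ray('wrist',u,v,z,mt).round(4))
go(.536,.017,.06,np.pi+.12)
```

```text
core [0.5324 0.0158 0.084 ]
spin [0.5321 0.0155 0.064 ]
pinR [ 0.6114 -0.0103  0.06  ]
pinL [0.6032 0.0585 0.06  ]
panR [ 0.4701 -0.0517  0.09  ]
panL [0.4559 0.0683 0.09  ]
binrim L [0.5154 0.2112 0.11  ]
hous [ 0.6295 -0.0218  0.09  ]
delta [-0.24 -0.43 19.61] ang [ 0.05 -0.06 -0.  ] t 1.78
```

>>> play_rows --steps '[{"delta_pos": [0.16, -0.47, 1.5]}, {"delta_pos": [0.16, -0.47, 4]}, {"delta_pos": [0.16, -0.47, 7]}, {"delta_pos": [0.16, -0.47, 10]}, {"delta_pos": [0.16, -0.47, 13]}, {"delta_pos": [0.16, -0.47, 15.5]}, {"delta_pos": [0.16, -0.47, 17.5]}, {"delta_pos": [0.16, -0.47, 18.5]}, {"delta_pos": [0.16, -0.47, 18.8]}, {"delta_pos": [0.16, -0.47, 18.8]}, {"delta_pos": [0.16, -0.47, 18.8]}]'

```text
$.steps[0]: bad value
```

>>> play_rows --steps '[{"delta_pos": [0, 0, 0]}, {"delta_pos": [0, 0, 0]}, {"delta_pos": [0, 0, 0]}, {"delta_pos": [0, 0, 0]}, {"delta_pos": [0, 0, 0]}, {"delta_pos": [0, 0, 0]}]' --gripper 0.6 --newtons 25

```text
$.steps[0]: bad value
```

>>> play_rows --steps '[{"delta_pos": [0.16, -0.47, 1.5], "angular": [0, 0, 0]}, {"delta_pos": [0.16, -0.47, 4], "angular": [0, 0, 0]}, {"delta_pos": [0.16, -0.47, 7], "angular": [0, 0, 0]}, {"delta_pos": [0.16, -0.47, 10], "angular": [0, 0, 0]}, {"delta_pos": [0.16, -0.47, 13], "angular": [0, 0, 0]}, {"delta_pos": [0.16, -0.47, 15.5], "angular": [0, 0, 0]}, {"delta_pos": [0.16, -0.47, 17.5], "angular": [0, 0, 0]}, {"delta_pos": [0.16, -0.47, 18.5], "angular": [0, 0, 0]}, {"delta_pos": [0.16, -0.47, 18.8], "angular": [0, 0, 0]}, {"delta_pos": [0.16, -0.47, 18.8], "angular": [0, 0, 0]}, {"delta_pos": [0.16, -0.47, 18.8], "angular": [0, 0, 0]}]'

```text
time: 2.7
ee_pos: [0.5337, 0.0154, 0.0695]
tool_rot: [-3.141, 0.002, -3.022]
force: [1.0, 0.9, 0.3]
gripper_width: 0.0572
```

>>> play_rows --steps '[{"delta_pos": [0, 0, 0], "angular": [0, 0, 0]}, {"delta_pos": [0, 0, 0], "angular": [0, 0, 0]}, {"delta_pos": [0, 0, 0], "angular": [0, 0, 0]}, {"delta_pos": [0, 0, 0], "angular": [0, 0, 0]}, {"delta_pos": [0, 0, 0], "angular": [0, 0, 0]}, {"delta_pos": [0, 0, 0], "angular": [0, 0, 0]}]' --gripper 0.6 --newtons 25

```text
time: 3.2
ee_pos: [0.5339, 0.0149, 0.0697]
tool_rot: [-3.141, 0.003, -3.022]
force: [-0.7, 1.4, 6.4]
gripper_width: 0.0345
```

>>> play_rows --steps '[{"delta_pos": [0, 0, -0.6], "angular": [0, 0, 0]}, {"delta_pos": [0, 0, -2], "angular": [0, 0, 0]}, {"delta_pos": [0, 0, -4], "angular": [0, 0, 0]}, {"delta_pos": [0, 0, -6.5], "angular": [0, 0, 0]}, {"delta_pos": [0, 0, -9], "angular": [0, 0, 0]}, {"delta_pos": [0, 1, -11.5], "angular": [0, 0, 0]}, {"delta_pos": [0, 3, -13.5], "angular": [0, 0, 0]}, {"delta_pos": [0, 6, -15], "angular": [0, 0, 0]}, {"delta_pos": [0, 9, -15], "angular": [0, 0, 0]}, {"delta_pos": [0, 12, -15], "angular": [0, 0, 0]}, {"delta_pos": [0, 15, -15], "angular": [0, 0, 0]}, {"delta_pos": [0.2, 18, -15], "angular": [0, 0, 0]}]'

```text
time: 4.2
ee_pos: [0.5094, 0.1947, 0.219]
tool_rot: [3.141, 0.001, -3.023]
force: [1.0, -0.2, -0.6]
gripper_width: 0.0344
```

>>> play_rows --steps '[{"delta_pos": [0, 3, 0], "angular": [0, 0, 0]}, {"delta_pos": [0, 5.5, 0], "angular": [0, 0, 0]}, {"delta_pos": [0, 7.5, 0], "angular": [0, 0, 0]}, {"delta_pos": [0, 8.7, 0], "angular": [0, 0, 0]}, {"delta_pos": [0, 9.3, 0], "angular": [0, 0, 0]}, {"delta_pos": [0, 9.3, 0], "angular": [0, 0, 0]}]'

```text
time: 4.7
ee_pos: [0.4984, 0.2863, 0.2184]
tool_rot: [3.142, 0.0, -3.021]
force: [-0.0, 0.2, -0.4]
gripper_width: 0.0347
```

Run:
```python
from h import *
import cv2
print(state())
a=optics.get_image('wrist');b=optics.get_image('side')[100:280,200:360]
cv2.imwrite('pics/w2.png',np.hstack([cv2.resize(a,(480,300)),cv2.resize(b,(267,300))])[:,:,::-1])
```

```text
{'time': 4.7, 'joint_pos': array([ 3.88171027e-01,  4.63818649e-01,  1.44197851e+00,  2.09741464e-05,
        1.23574960e+00, -1.30313145e+00]), 'joint_velocities': array([-0.03430987, -0.00664206,  0.01568127, -0.01008355, -0.00233739,
       -0.01927944]), 'joint_efforts': array([ 1.05596043e+00, -4.91112256e+01, -2.45064873e+01,  1.00975146e-01,
        1.82657369e-02,  1.78638431e-01]), 'ee_pos': array([0.49837858, 0.2863432 , 0.21840417]), 'tool_rot': array([ 3.14156141e+00,  3.90155416e-05, -3.02109340e+00]), 'force': array([-0.02200424,  0.22549304, -0.41576761]), 'ft_torque': array([ 0.00712512, -0.00382007,  0.01637707]), 'gripper_width': 0.03470430393826303}
```

View pics/w2.png

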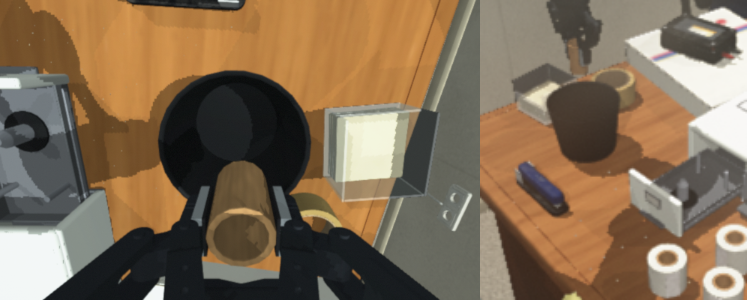

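The core is held above the bin, whose rim spans (160..308, 70..205) in the composite. I'll shift slightly toward the bin's centre, lower and release.

>>> play_rows --steps '[{"delta_pos": [0.8, 0, 1.5], "angular": [0, 0, 0]}, {"delta_pos": [0.8, 0, 4], "angular": [0, 0, 0]}, {"delta_pos": [0.8, 0, 6.5], "angular": [0, 0, 0]}, {"delta_pos": [0.8, 0, 8], "angular": [0, 0, 0]}, {"delta_pos": [0.8, 0, 9], "angular": [0, 0, 0]}, {"delta_pos": [0.8, 0, 9], "angular": [0, 0, 0]}, {"delta_pos": [0.8, 0, 9], "angular": [0, 0, 0]}]'

```text
time: 5.38
ee_pos: [0.4911, 0.2842, 0.1286]
tool_rot: [-3.142, -0.0, -3.023]
force: [1.1, -0.5, 0.1]
gripper_width: 0.0345
```

>>> play_rows --steps '[{"delta_pos": [0, 0, 0], "angular": [0, 0, 0]}, {"delta_pos": [0, 0, 0], "angular": [0, 0, 0]}, {"delta_pos": [0, 0, 0], "angular": [0, 0, 0]}, {"delta_pos": [0, 0, 0], "angular": [0, 0, 0]}, {"delta_pos": [0, 0, 0], "angular": [0, 0, 0]}, {"delta_pos": [0, 0, -1], "angular": [0, 0, 0]}, {"delta_pos": [0, 0, -3], "angular": [0, 0, 0]}, {"delta_pos": [0, 0, -6], "angular": [0, 0, 0]}, {"delta_pos": [0, 0, -9], "angular": [0, 0, 0]}, {"delta_pos": [0, 0, -11], "angular": [0, 0, 0]}, {"delta_pos": [0, 0, -12], "angular": [0, 0, 0]}]' --gripper -0.4

```text
time: 6.3
ee_pos: [0.4916, 0.2853, 0.2525]
tool_rot: [3.14, 0.006, -3.022]
force: [0.0, -0.1, 0.2]
gripper_width: 0.0594
```

Run:
```python
from h import *
import cv2
cv2.imwrite('pics/w3.png',optics.get_image('wrist')[:,:,::-1])
go(.512,-.325,.256,np.pi+.12)
```

```text
delta [  5.27 -60.84  -0.47] ang [ 0.11  0.38 -0.03] t 6.35
```

View pics/w3.png

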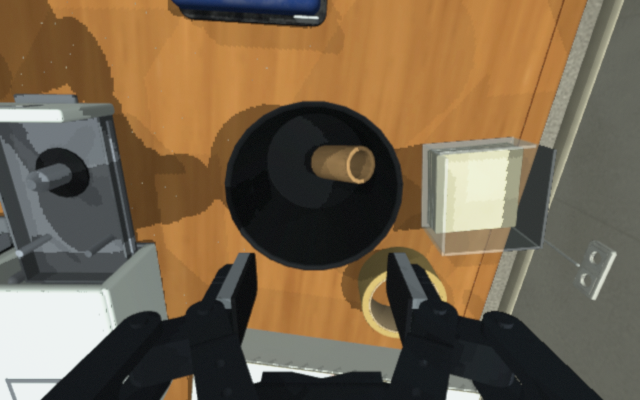

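The core lies inside the bin at (345,165). Next is the farthest roll.

>>> play_rows --steps '[{"delta_pos": [0.1, -1.5, 0], "angular": [0, 0, 0]}, {"delta_pos": [0.3, -4, -0.2], "angular": [0, 0, 0]}, {"delta_pos": [0.6, -7.5, -0.5], "angular": [0, 0, 0]}, {"delta_pos": [0.9, -11.5, -0.5], "angular": [0, 0, 0]}, {"delta_pos": [1.3, -15.5, -0.5], "angular": [0, 0, 0]}, {"delta_pos": [1.7, -19.5, -0.5], "angular": [0, 0, 0]}, {"delta_pos": [2.1, -23.5, -0.5], "angular": [0, 0, 0]}, {"delta_pos": [2.4, -27.5, -0.5], "angular": [0, 0, 0]}, {"delta_pos": [2.7, -31.5, -0.5], "angular": [0, 0, 0]}, {"delta_pos": [3.1, -35.5, -0.5], "angular": [0, 0, 0]}, {"delta_pos": [3.4, -39.5, -0.5], "angular": [0, 0, 0]}, {"delta_pos": [3.8, -43, -0.5], "angular": [0, 0, 0]}]' --gripper -1

```text
time: 7.35
ee_pos: [0.5034, -0.149, 0.2522]
tool_rot: [3.141, -0.002, -3.023]
force: [1.5, -0.1, -0.3]
gripper_width: 0.0856
```

>>> play_rows --steps '[{"delta_pos": [0.3, -3.5, 0], "angular": [0, 0, 0]}, {"delta_pos": [0.6, -7, 0], "angular": [0, 0, 0]}, {"delta_pos": [0.9, -10.5, 0], "angular": [0, 0, 0]}, {"delta_pos": [1.1, -13.5, 0], "angular": [0, 0, 0]}, {"delta_pos": [1.3, -16, 0], "angular": [0, 0, 0]}, {"delta_pos": [1.4, -17.5, 0], "angular": [0, 0, 0]}, {"delta_pos": [1.4, -17.8, 0], "angular": [0, 0, 0]}, {"delta_pos": [1.4, -17.8, 0], "angular": [0, 0, 0]}, {"delta_pos": [1.4, -17.8, 0], "angular": [0, 0, 0]}]'

```text
time: 8.1
ee_pos: [0.5112, -0.324, 0.2525]
tool_rot: [3.14, -0.001, -3.022]
force: [-0.1, 0.9, -0.1]
gripper_width: 0.0855
```

Run:
```python
from h import *
import cv2
mt=T('wrist');print(state()['ee_pos'],state()['joint_pos'])
im=optics.get_image('wrist');cv2.imwrite('pics/w4.png',im[:,:,::-1])
np.save('w4.npy',mt[1])
```

```text
[ 0.51118237 -0.32402603  0.25246099] [-6.91756021e-01  4.94750962e-01  1.29388253e+00  4.86801465e-04
  1.35490390e+00 -2.38225868e+00]
```

View pics/w4.png

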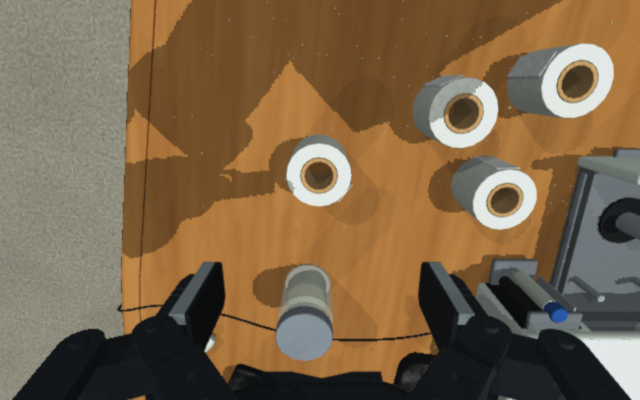

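Roll D's top centre is at (319,176), standing clear of the other things.

Run:
```python
from h import *
mt=(optics.camera_model('wrist'),np.load('w4.npy'))
p=ray('wrist',319,176,.06,mt);print(p)
print(ray('wrist',319,175,.06,mt))
go(p[0],p[1],.041,np.pi+.12)
```

```text
[ 0.51265165 -0.32638175  0.06      ]
[ 0.51168499 -0.32649539  0.06      ]
delta [-0.11 -0.3  21.18] ang [ 0.07 -0.03  0.01] t 8.15
```

>>> play_rows --steps '[{"delta_pos": [-0.1, -0.3, 1.5], "angular": [0, 0, 0]}, {"delta_pos": [-0.1, -0.3, 4], "angular": [0, 0, 0]}, {"delta_pos": [-0.1, -0.3, 7], "angular": [0, 0, 0]}, {"delta_pos": [-0.1, -0.3, 10], "angular": [0, 0, 0]}, {"delta_pos": [-0.1, -0.3, 13], "angular": [0, 0, 0]}, {"delta_pos": [-0.1, -0.3, 15.5], "angular": [0, 0, 0]}, {"delta_pos": [-0.1, -0.3, 18], "angular": [0, 0, 0]}, {"delta_pos": [-0.1, -0.3, 20], "angular": [0, 0, 0]}, {"delta_pos": [-0.1, -0.3, 21], "angular": [0, 0, 0]}, {"delta_pos": [-0.1, -0.3, 21.2], "angular": [0, 0, 0]}, {"delta_pos": [-0.1, -0.3, 21.2], "angular": [0, 0, 0]}]'

```text
time: 9.07
ee_pos: [0.513, -0.3272, 0.0414]
tool_rot: [3.141, -0.0, -3.021]
force: [0.3, -0.3, 0.2]
gripper_width: 0.0857
```

>>> play_rows --steps '[{"delta_pos": [0, 0, 0], "angular": [0, 0, 0]}, {"delta_pos": [0, 0, 0], "angular": [0, 0, 0]}, {"delta_pos": [0, 0, 0], "angular": [0, 0, 0]}, {"delta_pos": [0, 0, 0], "angular": [0, 0, 0]}, {"delta_pos": [0, 0, 0], "angular": [0, 0, 0]}, {"delta_pos": [0, 0, 0], "angular": [0, 0, 0]}, {"delta_pos": [0, 0, 0], "angular": [0, 0, 0]}, {"delta_pos": [0, 0, 0], "angular": [0, 0, 0]}]' --gripper 0 --newtons 35

```text
time: 9.73
ee_pos: [0.5136, -0.3283, 0.043]
tool_rot: [-3.14, 0.002, -3.022]
force: [0.3, 1.4, 7.3]
gripper_width: 0.0599
```

>>> play_rows --steps '[{"delta_pos": [0, 0, -0.5], "angular": [0, 0, 0]}, {"delta_pos": [0, 0, -1.5], "angular": [0, 0, 0]}, {"delta_pos": [0, 0, -3.5], "angular": [0, 0, 0]}, {"delta_pos": [0, 0, -6], "angular": [0, 0, 0]}, {"delta_pos": [0, 0, -9], "angular": [0, 0, 0]}, {"delta_pos": [0, 0, -12], "angular": [0, 0, 0]}, {"delta_pos": [0, 0, -14], "angular": [0, 0, 0]}, {"delta_pos": [0, 0, -15], "angular": [0, 0, 0]}, {"delta_pos": [0, 0, -15], "angular": [0, 0, 0]}]'

```text
time: 10.48
ee_pos: [0.5135, -0.3286, 0.1943]
tool_rot: [-3.138, 0.004, -3.022]
force: [0.5, -0.7, -2.2]
gripper_width: 0.0596
```

Run:
```python
from h import *
import cv2
print(state()['ee_pos'],state()['gripper_width'])
cv2.imwrite('pics/w5.png',np.hstack([cv2.resize(optics.get_image('wrist'),(480,300)),cv2.resize(optics.get_image('side')[150:350,300:500],(300,300))])[:,:,::-1])
go(.5325,.0155,.19,np.pi+.12)
```

```text
[ 0.5134977  -0.32861985  0.19425871] 0.05960266280872465
delta [-6.09 33.83  0.08] ang [ 0.06 -0.05 -0.04] t 10.58
```

View pics/w5.png

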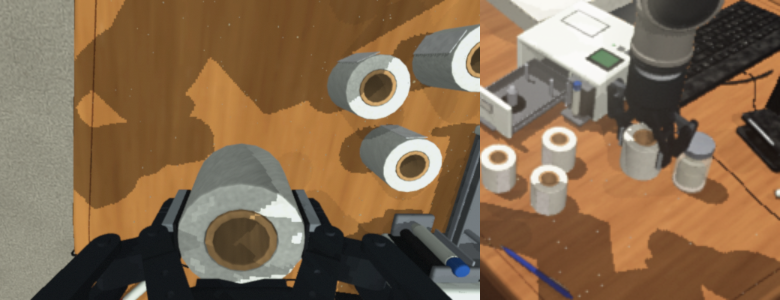

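The roll is held upright, with its hole at about (321,319) in full wrist pixels. I'll measure its offset in the grip numerically.

```bash
cat > off.py <<'E'
from h import *
import cv2
im=optics.get_image('wrist');m=optics.camera_model('wrist')
hsv=cv2.cvtColor(im,cv2.COLOR_RGB2HSV)
k=((hsv[...,1]>70)&(hsv[...,0]<25)).astype(np.uint8);k[:250]=0;k[:,:250]=0;k[:,400:]=0;k[375:]=0
k=cv2.morphologyEx(k,cv2.MORPH_CLOSE,np.ones((5,5)))
c=max(cv2.findContours(k,0,1)[0],key=cv2.contourArea)
hull=cv2.convexHull(c);e=cv2.fitEllipse(hull);print(e,cv2.boundingRect(c),cv2.contourArea(c))
(u,v),_,_=e;M=m['mount']
for zt in(-.0175,-.0205):
    d=M[:3,:3]@[(u-m['cx'])/m['fx'],(v-m['cy'])/m['fy'],1];o=M[:3,3];print((o+d*(zt-o[2])/d[2]).round(4))
E
python3 off.py
```

```text
((321.2033996582031, 319.6666259765625), (80.78743743896484, 96.28416442871094), 90.60859680175781) (273, 279, 96, 82) 5967.5
[ 0.0031 -0.0005 -0.0175]
[ 0.0055 -0.0005 -0.0205]
```

>>> play_rows --steps '[{"delta_pos": [-0.2, 1, 0], "angular": [0, 0, 0]}, {"delta_pos": [-0.6, 3, 0], "angular": [0, 0, 0]}, {"delta_pos": [-1.1, 6, 0], "angular": [0, 0, 0]}, {"delta_pos": [-1.7, 9, 0], "angular": [0, 0, 0]}, {"delta_pos": [-2.2, 12, 0], "angular": [0, 0, 0]}, {"delta_pos": [-2.8, 15, 0], "angular": [0, 0, 0]}, {"delta_pos": [-3.4, 18, 0], "angular": [0, 0, 0]}, {"delta_pos": [-3.9, 21, 0], "angular": [0, 0, 0]}, {"delta_pos": [-4.5, 24, 0], "angular": [0, 0, 0]}, {"delta_pos": [-5, 27, 0], "angular": [0, 0, 0]}, {"delta_pos": [-5.6, 29.5, 0], "angular": [0, 0, 0]}, {"delta_pos": [-6, 32, 0], "angular": [0, 0, 0]}]'

```text
time: 11.63
ee_pos: [0.5333, -0.0007, 0.1899]
tool_rot: [3.141, -0.002, -3.022]
force: [1.3, 0.4, -1.8]
gripper_width: 0.0598
```

>>> play_rows --steps '[{"delta_pos": [-0.2, 1.1, 0], "angular": [0, 0, 0]}, {"delta_pos": [-0.3, 1.8, 0], "angular": [0, 0, 0]}, {"delta_pos": [-0.3, 1.8, 0], "angular": [0, 0, 0]}, {"delta_pos": [-0.3, 1.8, 0], "angular": [0, 0, 0]}, {"delta_pos": [-0.3, 1.8, 0], "angular": [0, 0, 0]}]'

```text
time: 12.05
ee_pos: [0.535, 0.0141, 0.191]
tool_rot: [-3.141, -0.0, -3.023]
force: [-0.3, -0.1, -1.9]
gripper_width: 0.06
```

Run:
```python
from h import *
import off
go(.5345,.0157,.12,np.pi+.12)
print(state()['gripper_width'],state()['force'])
```

```text
((321.2352600097656, 319.7562561035156), (80.52106475830078, 96.2930679321289), 90.64869689941406) (273, 280, 96, 81) 5956.0
[ 0.003  -0.0005 -0.0175]
[ 0.0054 -0.0005 -0.0205]
delta [0.03 0.17 7.11] ang [-0.01 -0.02 -0.12] t 12.1
0.05992938407845522 [-0.38072458  0.02773473 -1.73198557]
```

>>> play_rows --steps '[{"delta_pos": [0, 0.15, 1], "angular": [0, 0, 0]}, {"delta_pos": [0, 0.15, 3], "angular": [0, 0, 0]}, {"delta_pos": [0, 0.15, 5], "angular": [0, 0, 0]}, {"delta_pos": [0, 0.15, 6.5], "angular": [0, 0, 0]}, {"delta_pos": [0, 0.15, 7.5], "angular": [0, 0, 0]}, {"delta_pos": [0, 0.15, 8], "angular": [0, 0, 0]}, {"delta_pos": [0, 0.15, 8.4], "angular": [0, 0, 0]}, {"delta_pos": [0, 0.15, 8.8], "angular": [0, 0, 0]}, {"delta_pos": [0, 0.15, 9.1], "angular": [0, 0, 0]}, {"delta_pos": [0, 0.15, 9.4], "angular": [0, 0, 0]}, {"delta_pos": [0, 0.15, 9.4], "angular": [0, 0, 0]}]'

```text
time: 13.02
ee_pos: [0.5348, 0.0167, 0.0971]
tool_rot: [3.141, 0.0, -3.022]
force: [0.4, -0.3, -2.1]
gripper_width: 0.0603
```

>>> play_rows --steps '[{"delta_pos": [0, 0, 0.4], "angular": [0, 0, 0]}, {"delta_pos": [0, 0, 0.9], "angular": [0, 0, 0]}, {"delta_pos": [0, 0, 1.4], "angular": [0, 0, 0]}, {"delta_pos": [0, 0, 1.9], "angular": [0, 0, 0]}, {"delta_pos": [0, 0, 2.3], "angular": [0, 0, 0]}, {"delta_pos": [0, 0, 2.6], "angular": [0, 0, 0]}, {"delta_pos": [0, 0, 2.8], "angular": [0, 0, 0]}, {"delta_pos": [0, 0, 2.8], "angular": [0, 0, 0]}]'

```text
time: 13.68
ee_pos: [0.5347, 0.0167, 0.0688]
tool_rot: [3.141, -0.001, -3.022]
force: [-0.6, -0.5, -2.2]
gripper_width: 0.06
```

>>> play_rows --steps '[{"delta_pos": [0, 0, 0.1], "angular": [0, 0, 0]}, {"delta_pos": [0, 0, 0.2], "angular": [0, 0, 0]}, {"delta_pos": [0, 0, 0.3], "angular": [0, 0, 0]}, {"delta_pos": [0, 0, 0.35], "angular": [0, 0, 0]}, {"delta_pos": [0, 0, 0.35], "angular": [0, 0, 0]}]'

```text
time: 14.1
ee_pos: [0.5358, 0.0167, 0.067]
tool_rot: [-3.141, 0.003, -3.022]
force: [-0.0, 1.0, 5.5]
gripper_width: 0.0599
```

>>> play_rows --steps '[{"delta_pos": [0, 0, 0.2], "angular": [0, 0, 0]}, {"delta_pos": [0, 0, 0.2], "angular": [0, 0, 0]}, {"delta_pos": [0, 0, 0.2], "angular": [0, 0, 0]}, {"delta_pos": [0, 0, 0.2], "angular": [0, 0, 0]}, {"delta_pos": [0, 0, 0.2], "angular": [0, 0, 0]}]' --gripper -0.75

```text
time: 14.52
ee_pos: [0.5349, 0.0167, 0.0637]
tool_rot: [3.141, -0.0, -3.022]
force: [0.4, -0.0, 0.1]
gripper_width: 0.0749
```

>>> play_rows --steps '[{"delta_pos": [0, 0, -1], "angular": [0, 0, 0]}, {"delta_pos": [0, 0, -3], "angular": [0, 0, 0]}, {"delta_pos": [0, 0, -5.5], "angular": [0, 0, 0]}, {"delta_pos": [0, 0, -8.5], "angular": [0, 0, 0]}, {"delta_pos": [0, 0, -11.5], "angular": [0, 0, 0]}, {"delta_pos": [0, 0, -14], "angular": [0, 0, 0]}, {"delta_pos": [0, 0, -16], "angular": [0, 0, 0]}, {"delta_pos": [0, 0, -17], "angular": [0, 0, 0]}, {"delta_pos": [0, 0, -17], "angular": [0, 0, 0]}]'

```text
time: 15.27
ee_pos: [0.5358, 0.0166, 0.2366]
tool_rot: [-3.14, 0.005, -3.022]
force: [0.1, 0.3, 0.3]
gripper_width: 0.075
```

Run:
```python
from h import *
import cv2
print(state()['ee_pos'])
cv2.imwrite('pics/w6.png',np.hstack([cv2.resize(optics.get_image('wrist'),(480,300)),cv2.resize(optics.get_image('side')[150:270,270:390],(300,300))])[:,:,::-1])
# push start: tool axis 45 mm ahead of panel face
c=np.array([.5325,.0155]);u=np.array([np.cos(.12),np.sin(.12)])
p=c-(.071+.06)*u;print(p);go(p[0],p[1],.2,np.pi+.12);go(p[0],p[1],.085,np.pi+.12)
```

```text
[0.53584436 0.01656428 0.23658008]
[ 4.02442069e-01 -1.82299155e-04]
delta [13.31 -0.1   3.33] ang [ 0.01 -0.04 -0.04] t 15.37
delta [13.3  -0.11 14.83] ang [ 0.01 -0.04 -0.04] t 15.37
```

View pics/w6.png

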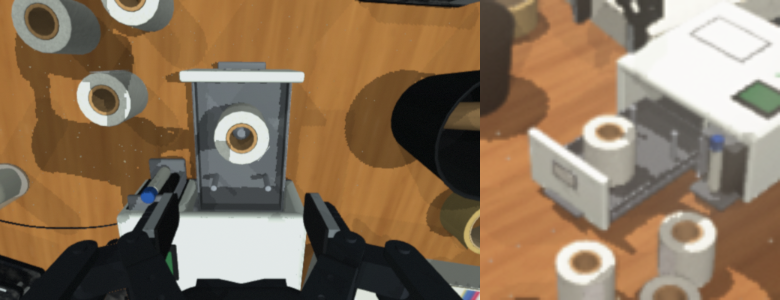

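The roll is seated upright on the spindle: hole at (240,137) in the composite, spindle tip visible inside it. Now I'll close the fingers and go in front of the panel.

>>> play_rows --steps '[{"delta_pos": [1.5, 0, 0], "angular": [0, 0, 0]}, {"delta_pos": [4, 0, 0], "angular": [0, 0, 0]}, {"delta_pos": [7, 0, 0], "angular": [0, 0, 0]}, {"delta_pos": [10, -0.1, 0], "angular": [0, 0, 0]}, {"delta_pos": [12.3, -0.1, 0], "angular": [0, 0, 0]}, {"delta_pos": [13.3, -0.1, 0.5], "angular": [0, 0, 0]}, {"delta_pos": [13.3, -0.1, 3], "angular": [0, 0, 0]}, {"delta_pos": [13.3, -0.1, 6], "angular": [0, 0, 0]}, {"delta_pos": [13.3, -0.1, 9], "angular": [0, 0, 0]}, {"delta_pos": [13.3, -0.1, 12], "angular": [0, 0, 0]}, {"delta_pos": [13.3, -0.1, 14.2], "angular": [0, 0, 0]}, {"delta_pos": [13.3, -0.1, 15], "angular": [0, 0, 0]}]' --gripper 1

```text
time: 16.37
ee_pos: [0.3999, 0.0004, 0.0801]
tool_rot: [3.139, -0.008, -3.022]
force: [-1.1, -0.3, -0.3]
gripper_width: 0.0001
```

>>> play_rows --steps '[{"delta_pos": [-0.8, 0, 0], "angular": [0, 0, 0]}, {"delta_pos": [-1.8, 0, 0], "angular": [0, 0, 0]}, {"delta_pos": [-2.8, 0, 0], "angular": [0, 0, 0]}, {"delta_pos": [-3.5, 0, 0], "angular": [0, 0, 0]}, {"delta_pos": [-4, 0, 0], "angular": [0, 0, 0]}, {"delta_pos": [-4.5, 0, 0], "angular": [0, 0, 0]}, {"delta_pos": [-5, 0, 0], "angular": [0, 0, 0]}, {"delta_pos": [-5.5, 0, 0], "angular": [0, 0, 0]}, {"delta_pos": [-6.2, 0, 0], "angular": [0, 0, 0]}, {"delta_pos": [-7, 0, 0], "angular": [0, 0, 0]}]'

```text
time: 17.2
ee_pos: [0.4726, 0.0083, 0.0838]
tool_rot: [3.141, -0.001, -3.022]
force: [-1.0, -1.1, 1.0]
gripper_width: -0.0002
```

```bash
python3 -c "
from h import *
s=state();print(s['force'],s['ee_pos'],(s['ee_pos'][:2]-[.5325,.0155])@[np.cos(.12),np.sin(.12)])"
```

```text
[-0.98968154 -1.10661808  1.02004275] [0.47257474 0.00825619 0.08380935] -0.06036148456826546
```

>>> play_rows --steps '[{"delta_pos": [-0.9, 0, 0], "angular": [0, 0, 0]}, {"delta_pos": [-1.8, 0, 0], "angular": [0, 0, 0]}, {"delta_pos": [-2.7, 0, 0], "angular": [0, 0, 0]}, {"delta_pos": [-3.6, 0, 0], "angular": [0, 0, 0]}, {"delta_pos": [-4.5, 0, 0], "angular": [0, 0, 0]}, {"delta_pos": [-5.4, 0, 0], "angular": [0, 0, 0]}, {"delta_pos": [-6.3, 0, 0], "angular": [0, 0, 0]}, {"delta_pos": [-7.2, 0, 0], "angular": [0, 0, 0]}, {"delta_pos": [-8.1, 0, 0], "angular": [0, 0, 0]}, {"delta_pos": [-9, 0, 0], "angular": [0, 0, 0]}, {"delta_pos": [-9.7, 0, 0], "angular": [0, 0, 0]}, {"delta_pos": [-10.2, 0, 0], "angular": [0, 0, 0]}]'

```text
time: 18.2
ee_pos: [0.5747, 0.0205, 0.0836]
tool_rot: [3.142, 0.0, -3.022]
force: [-0.8, 0.1, 1.1]
gripper_width: 0.0001
```

>>> play_rows --steps '[{"delta_pos": [-0.4, 0, 0], "angular": [0, 0, 0]}, {"delta_pos": [-0.8, 0, 0], "angular": [0, 0, 0]}, {"delta_pos": [-1.2, 0, 0], "angular": [0, 0, 0]}, {"delta_pos": [-1.6, 0, 0], "angular": [0, 0, 0]}, {"delta_pos": [-1.6, 0, 0], "angular": [0, 0, 0]}]'

```text
time: 18.62
ee_pos: [0.5859, 0.0219, 0.0834]
tool_rot: [3.141, -0.01, -3.022]
force: [-14.9, -3.9, 8.4]
gripper_width: 0.0
```

```bash
python3 -c "
from h import *
s=state();print(s['force'],s['ee_pos'],(s['ee_pos'][:2]-[.5325,.0155])@[np.cos(.12),np.sin(.12)])"
```

```text
[-14.8801397   -3.85184627   8.39441713] [0.58591849 0.02189298 0.08344833] 0.05379965557369548
```

>>> play_rows --steps '[{"delta_pos": [-0.3, 0, 0], "angular": [0, 0, 0]}, {"delta_pos": [-0.5, 0, 0], "angular": [0, 0, 0]}, {"delta_pos": [-0.7, 0, 0], "angular": [0, 0, 0]}, {"delta_pos": [-0.8, 0, 0], "angular": [0, 0, 0]}, {"delta_pos": [-0.8, 0, 0], "angular": [0, 0, 0]}]'

```text
time: 19.03
ee_pos: [0.5971, 0.0232, 0.0835]
tool_rot: [3.141, -0.001, -3.022]
force: [-2.1, -1.1, -1.6]
gripper_width: 0.0003
```

```bash
python3 -c "
from h import *
s=state();print(s['force'],s['ee_pos'],(s['ee_pos'][:2]-[.5325,.0155])@[np.cos(.12),np.sin(.12)])"
```

```text
[-2.05914383 -1.0943425  -1.63437584] [0.59713589 0.02317728 0.08351449] 0.06509013617516647
```

>>> play_rows --steps '[{"delta_pos": [-0.2, 0, 0], "angular": [0, 0, 0]}, {"delta_pos": [-0.4, 0, 0], "angular": [0, 0, 0]}, {"delta_pos": [-0.5, 0, 0], "angular": [0, 0, 0]}, {"delta_pos": [-0.5, 0, 0], "angular": [0, 0, 0]}, {"delta_pos": [-0.5, 0, 0], "angular": [0, 0, 0]}]'

```text
time: 19.45
ee_pos: [0.5993, 0.0235, 0.0836]
tool_rot: [3.141, -0.008, -3.022]
force: [-14.6, -2.9, 7.0]
gripper_width: -0.0
```

```bash
python3 -c "
from h import *
s=state();print(s['force'],s['ee_pos'],(s['ee_pos'][:2]-[.5325,.0155])@[np.cos(.12),np.sin(.12)])"
```

```text
[-14.60281352  -2.86874047   7.04688179] [0.599335   0.02345546 0.08356758] 0.06730672810593957
```

It's at the stop: 15 N at 67 mm, against 68 mm predicted. I'll retreat and check.

>>> play_rows --steps '[{"delta_pos": [0.8, 0, 0], "angular": [0, 0, 0]}, {"delta_pos": [2.5, 0, 0], "angular": [0, 0, 0]}, {"delta_pos": [5, 0, 0], "angular": [0, 0, 0]}, {"delta_pos": [8, 0, 0], "angular": [0, 0, 0]}, {"delta_pos": [9, 0, -2], "angular": [0, 0, 0]}, {"delta_pos": [9, 0, -5], "angular": [0, 0, 0]}, {"delta_pos": [9, 0, -8.5], "angular": [0, 0, 0]}, {"delta_pos": [9, 0, -12], "angular": [0, 0, 0]}, {"delta_pos": [9, 0, -15], "angular": [0, 0, 0]}, {"delta_pos": [9, 0, -16.5], "angular": [0, 0, 0]}, {"delta_pos": [9, 0, -17], "angular": [0, 0, 0]}, {"delta_pos": [9, 0, -17], "angular": [0, 0, 0]}]'

```text
time: 20.45
ee_pos: [0.5141, 0.0131, 0.2552]
tool_rot: [-3.141, 0.004, -3.022]
force: [0.4, -0.4, -0.4]
gripper_width: 0.0001
```

Run:
```python
from h import *
import cv2
mt=T('wrist');np.save('w7.npy',mt[1]);print(state()['ee_pos'],state()['force'])
w=optics.get_image('wrist')
cv2.imwrite('pics/w7.png',np.hstack([cv2.resize(w,(480,300)),cv2.resize(optics.get_image('side')[130:270,220:360],(300,300))])[:,:,::-1])
cv2.imwrite('pics/w7f.png',w[:,:,::-1])
c=np.array([.5325,.0155]);u=np.array([np.cos(.12),np.sin(.12)]);n=np.array([-u[1],u[0]])
q=[np.r_[c+.079*u+s*n,.09] for s in(-.063,.063)]+[np.r_[c+.090*u+s*n,.09] for s in(-.063,.063)]
print((proj('wrist',q,mt)*.75).round(1))
```

```text
[0.51406965 0.01313981 0.25516545] [ 0.44140816 -0.40569149 -0.3613539 ]
[[192.4 209.9]
 [291.2 209.9]
 [192.9 217.3]
 [290.6 217.3]]
```

View pics/w7.png

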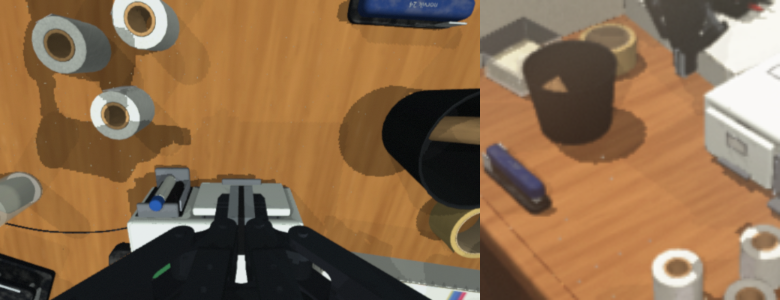

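The drawer panel sits flush at (190–290, 183–216), where the home position projects (rows 210–217). The core is in the bin, and the stapler, tape and jar are undisturbed.

```bash
python3 -c "
from bench import manip
print(manip.close_job())"
```

```text
the job is handed in; nothing more can be done
None
```

I finished the job in the order asked and handed it in at about 20.5 s of the 66 s allowed.

- **Core:** I took the empty core off the spindle and dropped it in the desk bin. The last picture shows it lying in the bin.
- **Roll:** I took the farthest of the four look-alike rolls, 0.61 m from the base. It went onto the spindle without catching and was lowered until the platter pushed back with about 5 N. After release, the picture showed it upright with the spindle tip visible in its hole.
- **Drawer:** I pushed at the panel's centre. It met about 15 N at the detent, then the force dropped, then it came up firm at about 15 N. It stopped at 67 mm on the measured axis, against 68 mm predicted for fully home. With the arm clear, the picture shows the panel flush where the home position projects.
- **Other things:** The stapler and parcel tape, and the jar as far as it was in view, appear in the last pictures where they started. Wrist force never read above about 20 N at the end of a move.

**Disagreement:** two estimates of the roll's offset in the grip differed by about 2 mm (1 mm against 3 mm). I used 2 mm, and it fitted without contact.

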